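# Load the embossing press from the parts carousel

## Robot

A 6-joint arm with a two-finger parallel gripper is mounted at the origin on the work surface. World frame = base frame: x ahead of the robot, y to its left, z up, the work surface at z = 0. Lengths are in mm, angles in rad, forces in N, time in s.
With the tool pointing down it reaches from about 300 to 850 mm from the base axis. Payload 4.2 kg.
Tool frame: the origin (TCP) lies midway between the tips of the shut fingers; the grasp point (between the pads) lies 19 mm behind it (r.grip_point_offset is the distance from the TCP to the grasp point, in mm); z points along the fingers, y is the line along which they close (so a half turn about z gives the same grasp; the last joint's range is limited). The gripper opens to 91 mm and grips with 3 to 60 N. Pads are 32 mm wide; open, the fingers measure 118 mm over their backs; the gripper's body (76 mm by 178 mm) begins 60 mm behind the grasp point.
Start: joints at [1.216, 0.32, 1.565, -0, 1.257, -0.02], TCP at [188.936, 543.09, 213.976] pointing down, gripper open.
Joint ranges: [-3.11, 3.11], [-0.84, 2.01], [0.21, 2.61], [-1.34, 4.49], [0.05, 2.63], [-2.56, 2.56]. Speed limits (rad/s): [2.57, 2.57, 3.14, 3.14, 3.14, 3.14].

## Interface

Orientations are given as a unit quaternion [w, x, y, z].
In Python, from rig import r gives the robot as it stands. Calls block until the motion is done:
- r.movep(position, orientation): joint-space move of the TCP to a pose.
- r.line_to(position, rotation=None, speed=150, stop_force=None): straight line of the TCP; rotation=None keeps the orientation; speed is the mean speed in mm/s. With stop_force (N) it stops when the force on the tool has changed by that much, and returns True; else False.
- r.set_joints(angles): joint-space move.
- r.gripper_to(opening, force=None): finger opening in mm; force is the grip in N (None keeps the last); returns when the fingers have stopped.
- r.dwell(seconds).
- r.ik(position, orientation): joint angles nearest the present ones, or None.
- r.camera(name): name is "scene" or "top" or "wrist"; returns a dict with "color" (400x640x3 uint8, red, green, blue), "depth" (400x640 float32, mm along the optical axis (not along the pixel's ray), 0 where there is no reading), "fovy" (degrees; the focal length in pixels is half the picture's height over the tangent of half this angle, whatever the lens; pixels are square), "cx", "cy" (the principal point, pixels), "world_from_camera" (4x4, takes a point from camera to world coordinates). Camera axes: x right, y down, z forward; pixel columns grow to the right and rows downward; lengths in mm; the calibration is good to about 2 mm. A picture is of the moment at which its call begins.
A pose or a line that the arm cannot do raises r.Unreachable and nothing moves.
- r.job_done(): hands the job in; it is judged then, once.
Readings, each from a call of its own:
- r.current_clock(): time.
- r.current_qpos(): joint angles.
- r.current_qd(): joint speeds.
- r.current_joint_torque(): joint torques, N m.
- r.current_position(): TCP position.
- r.current_tcp_rot(): TCP orientation.
- r.current_wrist_force(): force on the tool from outside, world axes, zero at the start.
- r.current_wrist_torque(): the same for the moment, N m.
- r.current_opening(): finger opening in mm.
- r.current_grip_force(): force on a finger pad.
Only numpy, scipy, OpenCV 4.12 (cv2) and the standard library are available. Lean on these libraries where they do the work, as an engineer would, in place of code of your own. Each camera call takes 0.05 s, during which the arm holds its last target. There are 200 camera calls.

## Task

Load the embossing press: fetch every round-stemmed brass stamp from the parts carousel, turning the carousel by its peg to bring each one to the opening in the guard, and stand each upright on the floor of its own cell in the press's carriage. When all are in, wind the handwheel until the carriage's rod touches the stop, then let go. Leave the square blocks in the carousel and the other things on the bench where they are.

Things in the scene. Friction and masses are not known exactly. Their poses are not given: they have to be found in the camera images.
- guard: Fixed wire guard and foot of the carousel. Origin on the table at the carousel's axis; its -x axis points out through the opening, towards the robot. The wire roof (6 mm wires, 97 mm above the table, 70 to 172 mm from the axis) covers the carousel except for an opening 45 degrees to either side of -x; five thin legs stand 180 mm from the axis.
- carousel: Grey turntable, turning without end about its upright axis, staying where left. Origin on the axis at table height; yaw is its angle. Six equal compartments, centred 129 mm from the axis in its own directions 0, 60, .. 300 degrees; floor 30 mm above the table, dividers, rim and inner wall 14 mm higher; inner wall 98 mm, rim 160 mm from the axis.
- turn_peg (a point): Middle (130 mm above the table) of the upright pale wooden turning peg on the carousel's hub disc (radius 56 mm, top 108 mm up, above the guard), 40 mm from the axis in the carousel's own +x direction: 18 mm across, 108 to 150 mm above the table. Its sleeve spins freely: hold it from above and lead it round the axis without turning the hand; about 2 N.
- stamp_a: Brass embossing stamp, first: a round foot 36 mm across and 12 mm high under a round stem 22 mm across, 52 mm tall in all, 120 g. Origin at the centre of the foot's underside, z up the stem. It starts standing somewhere in a compartment of the carousel; three or four of the four stamps are present.
- stamp_b: Brass embossing stamp, second: a round foot 36 mm across and 12 mm high under a round stem 22 mm across, 52 mm tall in all, 120 g. Origin at the centre of the foot's underside, z up the stem. It starts standing somewhere in a compartment of the carousel; three or four of the four stamps are present.
- stamp_c: Brass embossing stamp, third: a round foot 36 mm across and 12 mm high under a round stem 22 mm across, 52 mm tall in all, 120 g. Origin at the centre of the foot's underside, z up the stem. It starts standing somewhere in a compartment of the carousel; three or four of the four stamps are present.
- stamp_d: Brass embossing stamp, fourth: a round foot 36 mm across and 12 mm high under a round stem 22 mm across, 52 mm tall in all, 120 g. Origin at the centre of the foot's underside, z up the stem. It starts standing somewhere in a compartment of the carousel; three or four of the four stamps are present.
- block_a: Plain square brass block 32 x 32 x 26 mm (bystander) in a carousel compartment; origin at the centre of its underside. It stays in the carousel.
- block_b: Plain square brass block 32 x 32 x 26 mm (bystander) in a carousel compartment; origin at the centre of its underside. It stays in the carousel.
- press: Fixed base of the small embossing press. Origin on the table; +x is the carriage's direction of travel (away from the robot). Bed 340 x 230 mm, 24 mm high (x -150 to 190). The press head is a beam across y, x 5 to 35 mm, 140 to 166 mm above the table (130 under its plate), 256 mm long, on two posts at x = 20, y = +-112 mm.
- carriage: Sliding aluminium carriage, a tray of four open cells in a row along its y axis, each 44 (y) x 52 (x) mm inside, with walls 12 mm high and 4 mm thick. Origin at the centre of the tray's floor, 45 mm above the table; x along its travel. The cells' centres are at x = 0, y = -72, -24, +24, +72 mm. At the start it stands out in front of the head, towards the robot.
- bumper (a point): Tip of the steel rod (12 mm thick) that sticks out of the carriage's +x side, 140 mm ahead of the carriage's origin and 55 mm above the table.
- stop_face (a point): Point on the face of the adjustable steel stop that the rod's tip meets, at the same height; x points along the travel, so the gap left is the distance from bumper to stop_face. The stop's place differs from start to start and it is solid.
- handwheel (a joint): Angle of the press's handwheel about its upright axis (rad), growing clockwise seen from above. A rack and pinion moves the carriage 40 mm towards the stop per clockwise turn; about 1 N at the crank suffices and it stays where it is left.
- wheel_axis (a point): Point on the handwheel's axis, at the top of the wheel, 92 mm above the table. The wheel is 122 mm across.
- crank (a point): Middle of the upright pale wooden crank handle of the handwheel, 50 mm from the wheel's axis and 116 mm above the table; 18 mm across, from 92 to 134 mm above the table. It spins freely in its seat, so it can be held from above and led round without turning the hand.
- glue: Blue glue bottle with a spout, 52 mm across, 150 mm tall (bystander).
- tape: Roll of tape lying flat, 76 mm across, 22 mm high (bystander).
- hammer: Hammer lying on the bench (bystander).
- awl: Wooden-handled awl lying on the bench (bystander).
Mind the look-alikes: they are no part of the job. Leave any turquoise look-alike of the stamp_d alone. Leave any red look-alike of the stamp_c alone.

How it is judged (in metres and radians):
On the way, in this order (a step that is already met when the one before it is completed fails the run):
1. every stamp stands released and upright in a cell of the carriage, the rod still at least 15 mm short of the stop (x of stamp_a in the frame of carriage between -0.02 and 0.02 m and y of stamp_a in the frame of carriage between -0.09 and 0.09 m and z of stamp_a in the frame of carriage between -0.004 and 0.005 m and angle between each of stamp_a, stamp_b, stamp_c, stamp_d's own z axis and vertical below 0.15 rad and contact force between each of stamp_a, stamp_b, stamp_c, stamp_d and the fingers below 0.1 N and x of stamp_b in the frame of carriage between -0.02 and 0.02 m and y of stamp_b in the frame of carriage between -0.09 and 0.09 m and z of stamp_b in the frame of carriage between -0.004 and 0.005 m and x of stamp_c in the frame of carriage between -0.02 and 0.02 m and y of stamp_c in the frame of carriage between -0.09 and 0.09 m and z of stamp_c in the frame of carriage between -0.004 and 0.005 m and x of stamp_d in the frame of carriage between -0.02 and 0.02 m and y of stamp_d in the frame of carriage between -0.09 and 0.09 m and z of stamp_d in the frame of carriage between -0.004 and 0.005 m and x of bumper in the frame of stop_face below -0.015 m), for 0.2 s.
2. the rod touches the stop (within 1.5 mm) (x of bumper in the frame of stop_face above -0.0015 m), for 0.2 s.
At the end, for the whole second after the job is handed in: Every stamp present stands upright (within 0.15 rad) on the floor of a cell in the carriage, released and at rest; the rod's tip is within 1.5 mm of the stop; the square blocks are still in the carousel (x of stamp_a in the frame of carriage between -0.02 and 0.02 m and y of stamp_a in the frame of carriage between -0.09 and 0.09 m and z of stamp_a in the frame of carriage between -0.004 and 0.005 m and angle between each of stamp_a, stamp_b, stamp_c, stamp_d's own z axis and vertical below 0.15 rad and contact force between each of stamp_a, stamp_b, stamp_c, stamp_d and the fingers below 0.1 N and linear speed of each of stamp_a, stamp_b, stamp_c, stamp_d below 0.02 m/s and x of stamp_b in the frame of carriage between -0.02 and 0.02 m and y of stamp_b in the frame of carriage between -0.09 and 0.09 m and z of stamp_b in the frame of carriage between -0.004 and 0.005 m and x of stamp_c in the frame of carriage between -0.02 and 0.02 m and y of stamp_c in the frame of carriage between -0.09 and 0.09 m and z of stamp_c in the frame of carriage between -0.004 and 0.005 m and x of stamp_d in the frame of carriage between -0.02 and 0.02 m and y of stamp_d in the frame of carriage between -0.09 and 0.09 m and z of stamp_d in the frame of carriage between -0.004 and 0.005 m and x of bumper in the frame of stop_face above -0.0015 m and horizontal distance between each of block_a, block_b and carousel below 0.16 m and height (world z) of block_a between 0.02 and 0.06 m and height (world z) of block_b between 0.02 and 0.06 m); the robot touches nothing.
It fails at once if a bystander on the bench is moved more than 4 cm (distance of any of glue, tape, hammer, awl from where it was at the start of the episode above 0.04 m).
Of stamp_a, stamp_b, stamp_c, stamp_d only 3 to 4 are there at a start; the rules pass over those that are not, and their reading is None.
At some moment in a run one of stamp_a, stamp_b, stamp_c, stamp_d may be knocked a few centimetres aside while the robot is not near it.
Once in a run the grip may slacken for a moment while it holds something.
It also fails if it takes over 210 s, if anything falls off the work surface, if the arm or the gripper's body presses on something with over 40 N, if the wrist force passes 120 N, or if a joint passes its speed limit or range.

## Working session

There is one attempt and no reset: what is moved stays moved. The work goes in short steps, each a Python script; the robot and the scene stay as the last script left them, time stands still between calls to the robot, and variables do not carry over. Pictures are saved under pics/ and viewed, at most 14 in all, crops included, and the job is handed in when it is done.

```bash
ls; mkdir -p pics; cat > h.py <<'E'
import numpy as np, cv2
from rig import r
def snap(name,fn=None):
    c=r.camera(name)
    if fn: cv2.imwrite('pics/'+fn,c['color'][:,:,::-1])
    np.savez(''+name+'.npz',**{k:np.array(v) for k,v in c.items()})
    return c
def cloud(c):
    d=c['depth'].astype(float); f=200/np.tan(np.radians(float(c['fovy']))/2)
    v,u=np.mgrid[0:400,0:640]
    P=np.stack([(u-c['cx'])/f*d,(v-c['cy'])/f*d,d,np.ones_like(d)],-1)@np.array(c['world_from_camera']).T
    P=P[...,:3]; P[d==0]=np.nan
    return P
E
python3 - <<'E'
from h import *
for n in('top','scene'):
    c=snap(n,n+'1.png'); print(n,c['fovy'],c['world_from_camera'].round(2).tolist())
print(r.current_clock(),r.current_tcp_rot())
E
```

```text
pics
top 42.910351258374405 [[-0.0, -1.0, 0.06, 391.5], [-1.0, 0.0, -0.0, 36.1], [0.0, -0.06, -1.0, 1769.85], [0.0, 0.0, 0.0, 1.0]]
scene 49.26009983302646 [[0.15, 0.76, -0.63, 1224.52], [0.99, -0.12, 0.09, -57.98], [-0.01, -0.64, -0.77, 1016.9], [0.0, 0.0, 0.0, 1.0]]
0.1 [-1.31995542e-04  1.66615232e-01  9.86021668e-01 -7.85873082e-04]
```

View pics/top1.png

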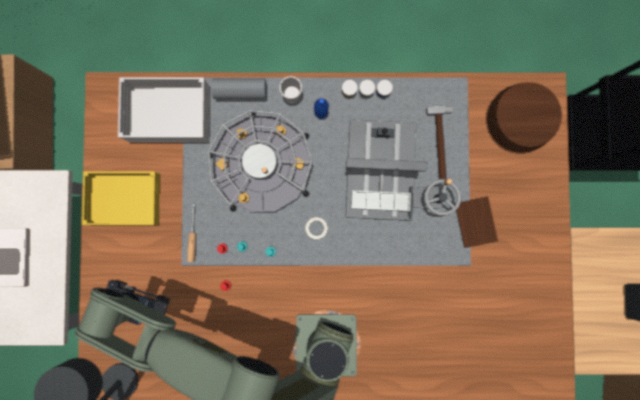

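View pics/scene1.png

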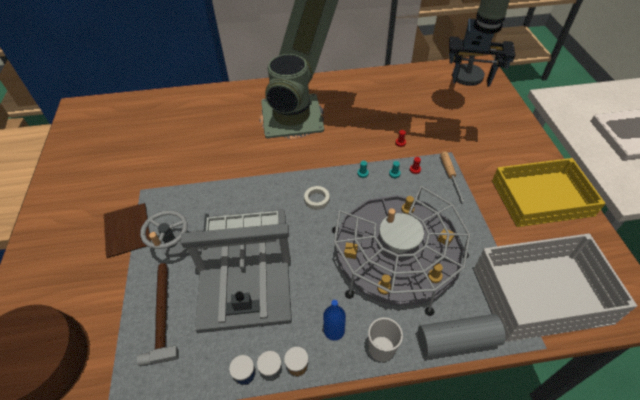

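The top view shows the carousel with its hub at (260,160), with brass items at (220,163), (257,115), (281,129), (303,163) and (243,198). The carriage is at (381,201), the handwheel at (441,197), and the red and turquoise look-alikes are at (222..271,245..286) on the bench. The scene view agrees. Next I'll enlarge the carousel and the press.

```bash
python3 - <<'E'
from h import *
t=cv2.imread('pics/top1.png'); s=cv2.imread('pics/scene1.png')
a=cv2.resize(t[100:225,200:325],(500,500),interpolation=cv2.INTER_CUBIC)
b=cv2.resize(s[180:320,320:480],None,fx=500/140,fy=500/140,interpolation=cv2.INTER_CUBIC)[:, :]
im=np.hstack([cv2.resize(a,(350,350)),cv2.resize(b,(400,350))]);cv2.imwrite('pics/c1.png',im)
P=cloud(np.load('top.npz')); 
np.set_printoptions(suppress=True,precision=0)
for n,(u,v) in dict(hub=(258,158),peg=(264,170),carr=(381,201),wheel=(441,197),crank=(449,181),stop=(383,131),beam=(385,165),tape=(316,229)).items(): print(n,P[v,u])
# carousel: brass pixels
hsv=cv2.cvtColor(t,cv2.COLOR_BGR2HSV)
m=((hsv[...,0]>10)&(hsv[...,0]<28)&(hsv[...,1]>110)).astype(np.uint8)
m[:100]=0;m[225:]=0;m[:,:205]=0;m[:,320:]=0
n,l,st,ce=cv2.connectedComponentsWithStats(m)
for i in range(1,n):
    if st[i,4]>5: print(st[i,4],ce[i],np.nanmedian(P[l==i],0),np.nanmax(P[l==i][:,2]))
E
```

```text
hub [627. 224. 113.]
peg [583. 200. 147.]
carr [ 489. -186.   52.]
wheel [ 500. -380.   89.]
crank [ 549. -397.  130.]
stop [ 721. -190.   88.]
beam [ 596. -185.  168.]
tape [394.  33.  -5.]
39 [281. 129.] [731. 151.  80.] 93.5112393176862
31 [242. 135.] [714. 282.  46.] 78.02879601362565
46 [220. 164.] [614. 356.  56.] 65.86953736125702
35 [299. 165.] [611.  91.  56.] 66.25698803953856
69 [243. 197.] [500. 276.  72.] 89.4342850263049
```

View pics/c1.png

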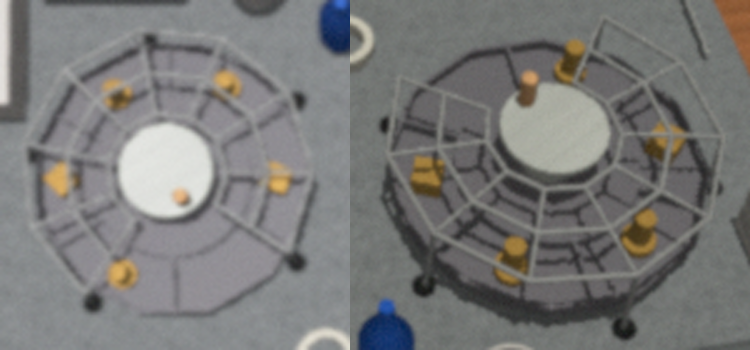

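The enlarged crop shows three round stamps: left crop (122,272), (117,93) and (228,82). The two square blocks are at (60,180) and (278,178), and one compartment is empty. So three stamps are present, and the bench-coloured ones are decoys. Next I'll take close views with the wrist camera.

```bash
cat >> h.py <<'E'
def q(yaw): return [0,np.cos(yaw/2),np.sin(yaw/2),0]
E
python3 - <<'E'
from h import *
np.set_printoptions(suppress=True,precision=2)
r.movep([530,225,420],q(np.pi)); c=snap('wrist','w1.png'); print(c['fovy'],c['world_from_camera'])
import shutil; shutil.copy('wrist.npz','wcar.npz')
print(r.current_qpos())
r.movep([480,-230,420],q(np.pi)); c=snap('wrist','w2.png'); print(c['world_from_camera'])
shutil.copy('wrist.npz','wpress.npz')
print(r.current_clock(),r.current_qpos())
cv2.imwrite('pics/w12.png',np.vstack([cv2.resize(cv2.imread('pics/w1.png'),(480,300)),cv2.resize(cv2.imread('pics/w2.png'),(480,300))]))
E
```

```text
68.22079008401748 [[ -0.     0.96   0.28 451.06]
 [  1.     0.     0.   225.47]
 [ -0.     0.28  -0.96 591.41]
 [  0.     0.     0.     1.  ]]
[ 0.38  0.27  1.13  0.    1.74 -1.19]
[[  -0.      0.96    0.28  401.68]
 [   1.      0.      0.   -229.52]
 [   0.      0.28   -0.96  591.83]
 [   0.      0.      0.      1.  ]]
3.725 [-0.47  0.2   1.23  0.    1.72 -2.04]
```

View pics/w12.png

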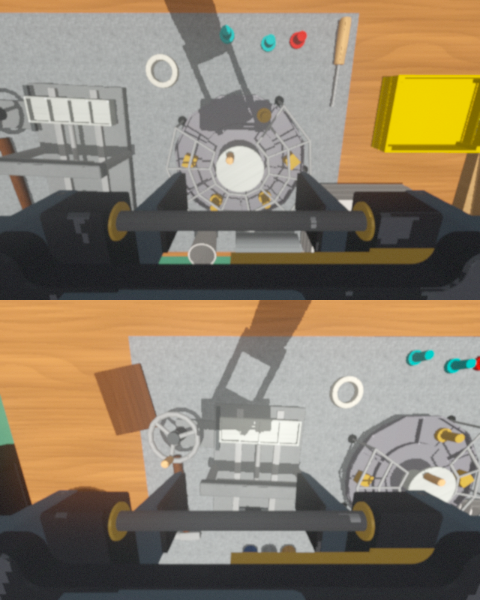

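The wrist view of the carousel (480x300 copy) shows the hub at (240,168), the peg at (230,158) and the opening facing the robot, with a stamp at (264,115). The press view shows the four-cell carriage at (260,431), the wheel at (175,437) and the crank at (165,463). Now I'll fit the positions numerically.

```bash
cat >> h.py <<'E'
from scipy.optimize import least_squares
def circ(p,r0=None):
    p=p[:,:2]; c0=p.mean(0)
    if r0: s=least_squares(lambda x:np.hypot(*(p-x[:2]).T)-r0,c0,loss='soft_l1'); return s.x
    s=least_squares(lambda x:np.hypot(*(p-x[:2]).T)-x[2],[*c0,50],loss='soft_l1'); return s.x
def near(P,c,rad,z0,z1):
    Q=P.reshape(-1,3); return Q[(np.hypot(Q[:,0]-c[0],Q[:,1]-c[1])<rad)&(Q[:,2]>z0)&(Q[:,2]<z1)]
def mid(p):  # centre of bounding circle
    return np.array(cv2.minEnclosingCircle(p[:,:2].astype(np.float32))[0])
E
python3 - <<'E'
from h import *
np.set_printoptions(suppress=True,precision=1)
for f in('wcar.npz','top.npz'):
    c=np.load(f);P=cloud(c)
    h=near(P,(625,222),70,103,116); m=cv2.minEnclosingCircle(h[:,:2].astype(np.float32)); print(f,'hub',m,np.median(h,0),len(h))
    p=near(P,(625,222),60,140,160); print('peg',len(p), np.median(p,0), mid(p))
    for g in[(500,276),(714,282),(731,151)]:
        s=near(P,g,35,74,90); print('stamp',len(s),np.median(s,0) if len(s) else'')
c=np.load('wpress.npz');P=cloud(c)
w=near(P,(500,-380),75,84,98);print('wheel',cv2.minEnclosingCircle(w[:,:2].astype(np.float32)),len(w),circ(w[np.hypot(*(w[:,:2]-[500,-380]).T)>45]))
k=near(P,(500,-380),75,127,140);print('crank',len(k),np.median(k,0),mid(k))
t=near(P,(489,-186),125,50,62); t=t[(t[:,0]>440)&(t[:,0]<535)]
print('carr rim',len(t),cv2.minAreaRect(t[:,:2].astype(np.float32)),t.min(0),t.max(0))
f=near(P,(489,-186),60,38,50);print(np.median(f,0))
P=cloud(np.load('top.npz'))
b=near(P,(596,-186),140,155,175); print('beam',cv2.minAreaRect(b[:,:2].astype(np.float32)),len(b))
s=near(P,(721,-190),40,60,110); print('stop',np.percentile(s,[2,98],axis=0))
# guard legs dark at table-edge: list pixels in wrist image
E
```

```text
wcar.npz hub ((618.422607421875, 221.9580841064453), 55.94569396972656) [618.6 224.8 108.8] 2941
peg 110 [582.9 201.5 150.4] [584.2 201.4]
stamp 131 [500.1 280.9  82.8]
stamp 73 [716.7 289.5  82.2]
stamp 58 [729.8 155.7  82.1]
top.npz hub ((623.9678955078125, 221.72215270996094), 69.29293823242188) [620.9 223.5 108.5] 817
peg 26 [585.  200.  148.8] [584.9 199.2]
stamp 34 [500.5 279.3  82.5]
stamp 26 [723.5 288.6  81. ]
stamp 33 [731.9 154.1  82.6]
wheel ((499.8966979980469, -384.2136535644531), 60.66035079956055) 1898 [ 498.9 -382.8   54. ]
crank 101 [ 547.6 -394.3  134.1] [ 548.3 -395.5]
carr rim 1018 ((497.38201904296875, -184.21070861816406), (195.8961944580078, 74.19051361083984), 87.32808685302734) [ 455.9 -281.6   50. ] [534.5 -85.2  62. ]
[ 490.  -189.1   45.9]
beam ((600.0031127929688, -189.52061462402344), (254.2262420654297, 31.44525909423828), 87.34486389160156) 768
stop [[ 710.7 -216.    64. ]
 [ 733.9 -175.    96.2]]
```

```bash
cat >> h.py <<'E'
C=np.array([618.4,222.0]); OPEN=np.radians(194)
def lead(ctr,rad,a0,da,z,yaw,speed=90,step=15):
    n=max(1,int(np.ceil(abs(np.degrees(da))/step)))
    for a in a0+da*np.arange(1,n+1)/n:
        r.line_to([ctr[0]+rad*np.cos(a),ctr[1]+rad*np.sin(a),z],speed=speed)
def look():
    """wrist view of the carousel: peg angle and stamps standing in it (world xy)"""
    r.movep([530,225,420],q(np.pi)); P=cloud(snap('wrist'))
    p=mid(near(P,C,58,142,158)); pa=np.arctan2(*(p-C)[::-1])
    s=near(P,C,165,77,87); s=s[np.hypot(*(s[:,:2]-C).T)>85]
    m=np.zeros((400,400),np.uint8); ij=(s[:,:2]-C+200).astype(int); m[ij[:,0],ij[:,1]]=1
    m=cv2.dilate(m,np.ones((7,7),np.uint8)); n,l,st,ce=cv2.connectedComponentsWithStats(m)
    out=[]
    for i in range(1,n):
        g=s[l[ij[:,0],ij[:,1]]==i]
        if len(g)>30: b=mid(g)-C; out.append((len(g),(b+C).round(1),round(np.hypot(*b),1),round(np.degrees(np.arctan2(b[1],b[0])),1),round(cv2.minEnclosingCircle(g[:,:2].astype(np.float32))[1],1)))
    return pa,out
def turn(pa,da):
    yaw=np.pi; p=C+40*np.array([np.cos(pa),np.sin(pa)])
    r.gripper_to(45,15); r.movep([*p,200],q(yaw)); r.line_to([*p,117])
    r.gripper_to(10,20); assert r.current_opening()>14,r.current_opening()
    lead(C,40,pa,da,117,yaw); r.gripper_to(45); r.line_to([*r.current_position()[:2],200],speed=200)
E
python3 - <<'E'
from h import *
np.set_printoptions(suppress=True,precision=1)
P=cloud(np.load('wpress.npz')); a=np.radians(-2.66); R=np.array([[np.cos(a),-np.sin(a)],[np.sin(a),np.cos(a)]])
t=near(P,(489,-186),140,40,62); L=(t[:,:2]-[490,-187])@R
hi=t[:,2]>54
print('x hist rim',np.histogram(L[hi,0],np.arange(-45,46,3)))
print('y hist rim',np.histogram(L[hi&(abs(L[:,0])<22),1],np.arange(-105,106,3)))
pa,o=look(); print(np.degrees(pa),o)
turn(pa,np.radians(194-153.4))
pa,o=look(); print(np.degrees(pa),o,r.current_clock())
E
```

```text
x hist rim (array([  0,   0,   0,   0,   0, 184,  99,  24,  19,  21,  21,  18,  21,
        20,  16,  23,  21,  22,  19,  16,  17,  20,  19,  89, 173,  27,
         6,   9,   8,   6]), array([-45, -42, -39, -36, -33, -30, -27, -24, -21, -18, -15, -12,  -9,
        -6,  -3,   0,   3,   6,   9,  12,  15,  18,  21,  24,  27,  30,
        33,  36,  39,  42,  45]))
y hist rim (array([ 0,  0,  0, 24, 28,  0,  0,  0,  0,  0,  0,  0,  0,  0,  0,  0,  0,
        0,  0, 27, 26,  0,  0,  0,  0,  0,  0,  0,  0,  0,  0,  0,  0,  0,
        0, 30, 25,  0,  0,  0,  0,  0,  0,  0,  0,  0,  0,  0,  0,  0,  0,
       33, 27,  0,  0,  0,  0,  0,  0,  0,  0,  0,  0,  0,  0,  0,  0, 44,
       25,  0]), array([-105, -102,  -99,  -96,  -93,  -90,  -87,  -84,  -81,  -78,  -75,
        -72,  -69,  -66,  -63,  -60,  -57,  -54,  -51,  -48,  -45,  -42,
        -39,  -36,  -33,  -30,  -27,  -24,  -21,  -18,  -15,  -12,   -9,
         -6,   -3,    0,    3,    6,    9,   12,   15,   18,   21,   24,
         27,   30,   33,   36,   39,   42,   45,   48,   51,   54,   57,
         60,   63,   66,   69,   72,   75,   78,   81,   84,   87,   90,
         93,   96,   99,  102,  105]))
-148.94356245950073 [(130, array([500.7, 281.3]), np.float64(131.7), np.float64(153.3), 10.7), (63, array([720.9, 290. ]), np.float64(123.0), np.float64(33.6), 10.9), (54, array([730.9, 156.4]), np.float64(130.2), np.float64(-30.2), 10.4)]
-106.97676332295396 [(131, array([491.6, 186.4]), np.float64(131.7), np.float64(-164.3), 10.7), (42, array([648.7, 341. ]), np.float64(122.8), np.float64(75.7), 10.9)] 11.35
```

```bash
cat >> h.py <<'E'
PY=np.radians(-2.66); RP=np.array([[np.cos(PY),-np.sin(PY)],[np.sin(PY),np.cos(PY)]]); CAR=np.array([490.3,-184.0])
def pick(xy,yaw,z=50):
    r.gripper_to(60,30); r.movep([*xy,150],q(yaw)); hit=r.line_to([*xy,z],speed=120,stop_force=8)
    r.gripper_to(10,35); print('grip',hit,r.current_opening(),r.current_grip_force())
    r.line_to([*xy,170],speed=120); print('lifted',r.current_opening(),r.current_position()[2])
def place(cy):
    p=CAR+RP@[0,cy]; yaw=np.pi+PY
    r.movep([*p,170],q(yaw)); o=r.current_opening(); print('at cell',o)
    if o<18: return False
    r.line_to([*p,80],speed=150); hit=r.line_to([*p,62],speed=25,stop_force=4); print('down',hit,r.current_position(),r.current_opening())
    r.gripper_to(36); r.line_to([*p,170],speed=150); return True
def tray():
    """stamps in the tray, in carriage coordinates"""
    r.movep([450,-184,420],q(np.pi)); P=cloud(snap('wrist'))
    for z0,z1 in((88,105),):
        s=near(P,CAR,130,z0,z1); L=(s[:,:2]-CAR)@RP; k=abs(L[:,0])<40; L=L[k];s=s[k]
        for cy in(-72,-24,24,72):
            g=L[abs(L[:,1]-cy)<24]
            if len(g)>15: print('cell',cy,len(g),mid(g).round(1),'z',np.median(s[abs(L[:,1]-cy)<24][:,2]).round(1))
E
python3 - <<'E'
from h import *
np.set_printoptions(suppress=True,precision=1)
pick([491.6,186.4],OPEN); print(place(72)); tray(); print(r.current_clock())
pa,o=look(); print(np.degrees(pa),o)
E
```

```text
grip False 21.43685660109062 35.00013470649719
lifted 21.59933197957894 169.16761806836166
at cell 21.36174329463478
down True [ 493.5 -112.1   65. ] 21.361265592306573
True
cell 72 132 [-0.6 71.3] z 97.7
20.525
-106.66135656255712 [(35, array([648.2, 341.4]), np.float64(123.0), np.float64(76.0), 10.8)]
```

```bash
python3 - <<'E'
from h import *
np.set_printoptions(suppress=True,precision=1)
pa,o=look(); turn(pa,np.radians(118)); pa,o=look(); print(np.degrees(pa),o)
s=[k for k in o if abs((k[3]%360)-194)<25]
if len(s)==1:
    xy=s[0][1]; pick(xy,np.radians(s[0][3]%360)); print(place(-72)); tray()
    pa,o=look(); print(np.degrees(pa),o)
print(r.current_clock())
E
```

```text
13.71240005219976 [(130, array([499.7, 189. ]), np.float64(123.2), np.float64(-164.4), 10.7), (127, array([531.4, 319.4]), np.float64(130.6), np.float64(131.8), 10.9)]
grip False 21.302148581385804 34.9996554851532
lifted 20.906810847711018 169.17022217935474
at cell 21.54359920687096
down True [ 486.8 -255.9   65. ] 21.051134452215237
True
cell -72 136 [  0.  -72.2] z 97.7
cell 72 132 [-0.3 71.7] z 97.7
13.958995801202885 [(126, array([531.3, 319.2]), np.float64(130.5), np.float64(131.9), 10.9)]
40.5667
```

```bash
python3 - <<'E'
from h import *
np.set_printoptions(suppress=True,precision=1)
pa,o=look(); turn(pa,np.radians(62)); pa,o=look(); print(np.degrees(pa),o)
s=[k for k in o if abs((k[3]%360)-194)<25]
if len(s)==1:
    xy=s[0][1]; pick(xy,np.radians(s[0][3]%360)); print(place(24)); tray(); cv2.imwrite('pics/tray.png',np.load('wrist.npz')['color'][:,:,::-1])
    P=cloud(np.load('wrist.npz'))
    w=near(P,(500,-384),75,84,98);print('wheel',cv2.minEnclosingCircle(w[:,:2].astype(np.float32)))
    k=near(P,(500,-384),75,127,140);print('crank',mid(k))
    look(); cv2.imwrite('pics/car.png',np.load('wrist.npz')['color'][:,:,::-1])
print(r.current_clock())
cv2.imwrite('pics/tc.png',np.vstack([cv2.resize(cv2.imread('pics/tray.png'),(480,300)),cv2.resize(cv2.imread('pics/car.png'),(480,300))]))
E
```

```text
78.27380454322562 [(131, array([492.4, 187.5]), np.float64(130.6), np.float64(-164.7), 10.9)]
grip False 21.225368778024702 34.999834299087524
lifted 21.66146440533992 169.19711942050466
at cell 21.1292780299715
down True [ 491.3 -160.    65. ] 21.382577249593332
True
cell -72 133 [ -0.4 -72.1] z 97.7
cell 24 133 [-0.6 23.7] z 97.8
cell 72 134 [-0.4 71.8] z 97.6
wheel ((499.89947509765625, -384.2789611816406), 60.6197509765625)
crank [ 548.1 -394.8]
57.7917
```

View pics/tc.png

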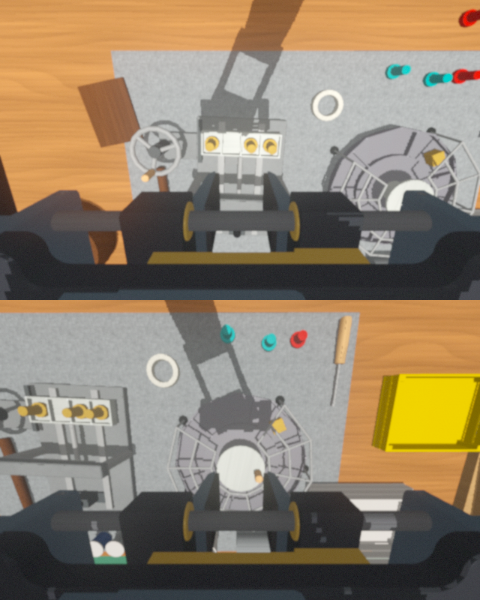

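The tray view shows three upright stamps in separate cells, at (211,143), (250,145) and (270,146). The carousel view shows only square blocks left, with one at (279,426). The crank is at (147,176) in the tray view. Next I'll wind it clockwise while watching the force.

```bash
cat >> h.py <<'E'
W=np.array([499.9,-384.2])
def gap(fn=None):
    P=cloud(snap('top',fn)); O=CAR
    Q=P.reshape(-1,3); L=(Q[:,:2]-O)@RP; return Q,L
E
python3 - <<'E'
from h import *
np.set_printoptions(suppress=True,precision=1)
Q,L=gap(); k=(abs(L[:,1])<25)&(L[:,0]>180)&(L[:,0]<270)&(Q[:,2]>40)
s=L[k];z=Q[k,2]
print('stop faces',[(a,np.percentile(s[(z>a)&(z<a+15),0],[2,10,50]) if ((z>a)&(z<a+15)).sum()>3 else None) for a in(40,55,70,85)])
a0=np.arctan2(-10.6,48.2); p=W+50*np.array([np.cos(a0),np.sin(a0)])
r.gripper_to(45,20); r.movep([*p,200],q(np.pi)); r.line_to([*p,104],stop_force=10)
r.gripper_to(10,20); print('open',r.current_opening())
F0=r.current_wrist_force()
a=a0; log=[]
for i in range(18):
    a-=np.radians(20)
    r.line_to([W[0]+50*np.cos(a),W[1]+50*np.sin(a),104],speed=90)
    log.append(np.linalg.norm((r.current_wrist_force()-F0)[:2]))
print(np.array(log),r.current_opening(),r.current_clock(),a)
E
```

```text
stop faces [(40, array([221.6, 221.7, 223.2])), (55, array([221.2, 221.6, 225.9])), (70, array([221.6, 223.3, 231.3])), (85, array([224.3, 226.9, 232.7]))]
open 17.388011716799944
[0.6 0.6 0.9 0.9 1.1 2.2 2.5 3.4 4.  2.3 2.5 1.6 2.4 2.2 3.1 3.3 2.8 2.4] 17.72535304949502 68.025 -6.49965645439442
```

```bash
python3 - <<'E'
from h import *
np.set_printoptions(suppress=True,precision=1)
a=-6.49965645439442
def go(a,v,sf): return r.line_to([W[0]+50*np.cos(a),W[1]+50*np.sin(a),104],speed=v,stop_force=sf)
for i in range(15):
    a-=np.radians(20)
    if go(a,90,12): print('early stop',i); break
log=[]
for i in range(30):
    a-=np.radians(3); h=go(a,30,10); F=r.current_wrist_force(); ft=F[0]*-np.sin(a)+F[1]*np.cos(a)
    log.append(ft)
    if h or ft>12: break
print(h,np.array(log),'turns',(np.arctan2(-10.6,48.2)-a)/2/np.pi,r.current_clock())
E
```

```text
False [-0.4  0.2  0.3  0.2  0.4 -0.1  0.4  0.5  0.7 -0.1 -0.5  0.4 -0.4 -0.2
 -0.1 -0.2 -0.3 -0.   0.2  1.3  1.7 -0.6 -0.3  0.5  4.6  7.2 10.4 13.4] turns 2.066666666666667 80.15
```

```bash
python3 - <<'E'
from h import *
np.set_printoptions(suppress=True,precision=1)
r.gripper_to(45); p=r.current_position(); r.line_to([p[0],p[1],220],speed=120)
r.movep([450,-230,420],q(np.pi)); P=cloud(snap('wrist','end.png'))
k=mid(near(P,W,75,127,140)); print('crank',k,'turns',2+(-12.4-np.degrees(np.arctan2(*(k-W)[::-1])))/360)
s=near(P,CAR+RP@[81.5,0],130,88,105); L=(s[:,:2]-CAR)@RP; m=(L[:,0]>60)&(L[:,0]<98)
for cy in(-72,24,72):
    g=L[m&(abs(L[:,1]-cy)<20)]; print(cy,len(g),mid(g) if len(g) else '')
r.movep([250,300,350],q(np.pi)); snap('top','endtop.png'); snap('scene','endscene.png')
s=cv2.imread('pics/endscene.png'); cv2.imwrite('pics/e.png',cv2.resize(s[120:340,100:500],(800,440),interpolation=cv2.INTER_CUBIC))
E
```

```text
crank [ 545.3 -404.1] turns 2.031447210706677
-72 123 [ 80.9 -72. ]
24 58 [79.9 20.4]
72 96 [81.3 71.2]
```

View pics/e.png

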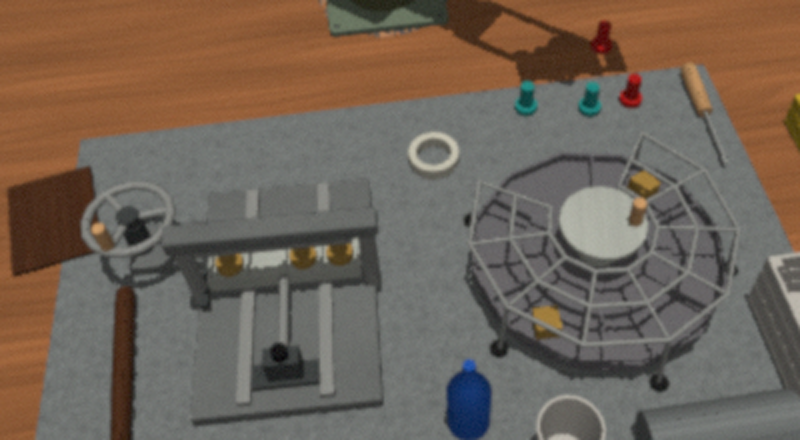

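View pics/end.png

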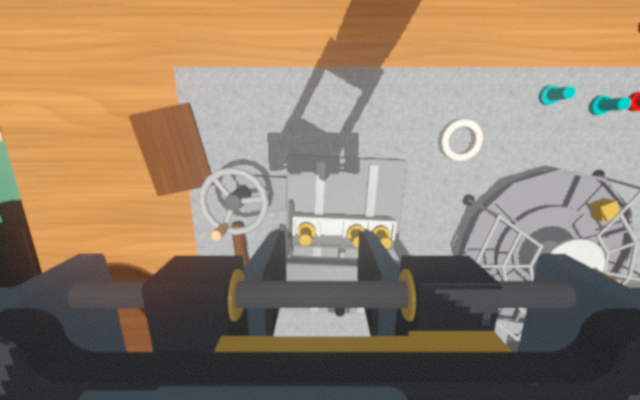

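The stamps are standing in their cells, at (229,263), (302,256) and (340,252) in the scene crop. The rod has reached the stop, since the crank rests at the contact angle. Both blocks, at (644,184) and (547,320), are still in the carousel.

```bash
python3 -c "
from rig import r
print(r.job_done(), r.current_clock())"
```

```text
the job is handed in; nothing more can be done
the job is handed in; nothing more can be done
```

All three stamps present are standing in their own cells in the carriage, the rod is wound up to the stop with the crank released, and the job is handed in; the handing-in call returned no verdict.

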